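# Set out the board-cleaning station

## Robot

A 6-joint arm with a two-finger parallel gripper is mounted at the origin on the work surface. World frame = base frame: x ahead of the robot, y to its left, z up, the work surface at z = 0. Lengths are in m, angles in degrees, forces in N, time in s.
With the tool pointing down it reaches from about 0.3 to 0.75 m from the base axis. Payload 8.5 kg.
Tool frame: the origin (TCP) lies midway between the tips of the shut fingers; the grasp point (between the pads) lies 19 mm behind it; z points along the fingers, y is the line along which they close (so a half turn about z gives the same grasp; the last joint's range is limited). The gripper opens to 85 mm and grips with 20 to 120 N. Pads are 22 mm wide; open, the fingers measure 114 mm over their backs; the gripper's body (76 mm by 85 mm) begins 54 mm behind the grasp point. The pads swing forward as they close: fully open they stand 13 mm farther back than shut.
Start: joints at [54.357, 21.807, 74.336, -0, 83.858, -12.336], TCP at [0.218, 0.505, 0.231] pointing down, gripper open.
Joint ranges: [-178.18, 178.18], [-50.72, 133.34], [12.68, 142.11], [-81.47, 261.47], [9.98, 163.14], [-165.26, 165.26]. Speed limits (degrees/s): [136.94, 136.94, 180, 180, 180, 180].

## Interface

Orientations are given as a 3x3 rotation matrix whose columns are the frame's x, y, z axes.
In Python, from rig import observe, optics, order, spotter gives the robot as it stands.
- The arm moves only by the tool move_arm, never from a script. Its argument "series" is text: rows parted by semicolons, each of 5 numbers parted by spaces: the shift along the tool's x, y, z in cm, then the turn about the tool's z in degrees, then the opening, from -1 (shut) to 1 (fully open). A call has 1 to 8 rows; each row is the pose to reach, as a shift and turn from the pose commanded when the call began, along the tool's axes at that moment; what a row does not reach only later rows make up. A row lasts 1/8 s, in which the tool goes at most 62.5 mm and 10.7 degrees, less where a joint would pass 70% of its speed; a pose out of reach is approached as far as the arm can. A call with a gripper value outside its range is refused whole. The fingers move at their own pace and stop on an object; "force" is the grip in N (left out, the last holds). Time passes only in rows, so rows that repeat a pose let the fingers close. It gives the time, the measured TCP pose, the force, the opening and the grip force at its end, in the units of the state.
- observe(): the state, without advancing time (a new reading comes with each control period).
- optics.get_image(name): name is "scene" or "top" or "wrist"; returns a dict with "pixels" (480x640x3 uint8, blue, green, red), "camera_matrix" (3x3 intrinsics, pixels), "dist" ([k1, k2, p1, p2, k3] as OpenCV has them; the pictures are not rectified), "rvec" (rotation vector, rad) and "tvec" (3), from world to camera coordinates, as OpenCV has them. Camera axes: x right, y down, z forward; pixel columns grow to the right and rows downward; lengths in m; the calibration is good to about 2 mm. A picture is of the moment at which its call begins. There is no depth.
- order.close_job(): hands the job in; it is judged then, once.
Trained networks look in the newest picture that a camera, given by its name, has taken for a name from the list of things; names that differ only in an ending like _2 or _b are one class to them, and where a whole thing is asked for, a point or a joint stands for the part that bears it (a point fixed in the world has none). Each returns a list of dicts, best first, with "score" (0 to 1); they miss things now and then, are a little off and sometimes report something else, mostly with a low value. They report only what shows in the picture. A call takes as long as a camera call. They do not tell look-alikes from the thing itself.
- spotter.find_in(thing, camera): "point" ([x, y, z] in m, in world coordinates, good to about 4 mm: the middle of the surface that is visible of it).
- spotter.cut_out(thing, camera): "pixels" (480x640 bool, what is visible of it).
- spotter.mark_of(thing, camera): "point" ([x, y, z] in m, in world coordinates, good to about 4 mm: a listed point, or the origin of a listed thing).
The state is a dict: "time_s": time; "q": joint angles; "qvel": joint speeds; "joint_efforts": joint torques, N m; "position": TCP position; "tool_rot": TCP orientation; "ft_force": force on the tool from outside, world axes, zero at the start; "wrist_torque": the same for the moment, N m; "grip_width": finger opening in m; "gripper_force": force on a finger pad.
Only numpy, scipy, OpenCV 4.12 (cv2) and the standard library are available. Lean on these libraries where they do the work, as an engineer would, in place of code of your own. Each camera call takes 0.05 s, during which the arm holds its last target. There are 200 camera calls.

## Task

Set this bench up for cleaning circuit boards. Turn the blue rinse cup mouth-up and stand it on the steel plate under the spout of the pump bottle, let go of it, press the pump head all the way down and let it come back up, then move the cup onto the green work mat; the orange parts cups (however many there are) also go onto the green work mat, every cup upright with its mouth up and wholly on the mat. Never work the pump unless the blue cup is standing mouth-up under the spout, and leave the other things on the bench where they are.

Things in the scene. Friction and masses are not known exactly. Their poses are not given: they have to be found in the camera images.
- rinse_cup: square blue plastic cup with white rim lip and foot ring, 54 x 54 mm outside, 75 mm tall, straight 3.5 mm walls and floor, about 70 g. Origin: centre of the mouth, in the plane of the rim; z points from the mouth to the closed base: up at the start (mouth-down), straight down when mouth-up; x, y square to the walls. Lies stably on any side. Always present.
- cup_a: square orange plastic cup with yellow rim lip and foot ring, like the other orange ones, 54 x 54 mm outside, 75 mm tall, straight 3.5 mm walls and floor, about 70 g. Origin: centre of the mouth, in the plane of the rim; z points from the mouth to the closed base: up at the start (mouth-down), straight down when mouth-up; x, y square to the walls. May be absent (None from the start).
- cup_b: square orange plastic cup with yellow rim lip and foot ring, like the other orange ones, 54 x 54 mm outside, 75 mm tall, straight 3.5 mm walls and floor, about 70 g. Origin: centre of the mouth, in the plane of the rim; z points from the mouth to the closed base: up at the start (mouth-down), straight down when mouth-up; x, y square to the walls. May be absent (None from the start).
- cup_c: square orange plastic cup with yellow rim lip and foot ring, like the other orange ones, 54 x 54 mm outside, 75 mm tall, straight 3.5 mm walls and floor, about 70 g. Origin: centre of the mouth, in the plane of the rim; z points from the mouth to the closed base: up at the start (mouth-down), straight down when mouth-up; x, y square to the walls. May be absent (None from the start).
- drying_mat: white ribbed drying mat fixed to the table, 260 mm (its x) x 280 mm (its y), 4 mm thick, on the left or right of the table; the cups start on it mouth-down. Origin: centre of its underside, on the table top.
- work_mat: green work mat with a thin white border line, fixed to the table on the other side, 260 mm (its x) x 280 mm (its y), 4 mm thick. Origin: centre of its underside, on the table top. Its x points roughly away from the robot. The red circuit board lies on it near its far edge.
- dispenser: white pump bottle, 84 mm diameter, shoulder at 140 mm, black collar up to 192 mm, fixed on a screwed-down steel drip plate, 94 mm wide, top 4 mm above the table. Origin: on the table under the bottle's axis; the plate runs from 55 mm behind (+x) to 155 mm in front (-x) of it; the spout points along its -x, roughly towards the robot.
- pump (a joint): height of the white pump head with its spout: 0 = up at rest, 0.018 m = fully down. Sprung: 3 N starts it moving and about 9 N holds it fully down; it comes back up by itself.
- pump_top (a point): centre of the flat round top (40 mm diameter) of the pump head, on the bottle's axis, 232 mm above the table at rest; press straight down here. It moves with the head.
- nozzle (a point): mouth of the spout, 115 mm in front of the bottle's axis, opening downwards, 195 mm above the table at rest and 18 mm lower when pressed. The blue cup must stand straight below it on the drip plate, within 20 mm. The spout is a 12 mm tube from the head to here: reach under it tilted, from the left or right or from the robot's side.
- flux_jar: small closed orange jar with a white cap, 45 mm diameter, 44 mm tall, between the mats; leave it. Origin: centre of its underside.
- solder_spool: spool of solder with yellow flanges, 64 mm diameter, 58 mm tall, standing at the back beside the bottle; leave it. Origin: centre of its underside.
- tip_tin: dark tin of brass wool, 72 mm diameter, 40 mm tall, at the back beside the bottle; leave it. Origin: centre of its underside.
- strippers: wire strippers with orange handles lying flat, 170 mm long, 16 mm high; leave them. Origin: under their pivot, handles towards their -x.
- board: red circuit board, 48 mm (its x) x 70 mm (its y), up to 21 mm high, lying on the work mat near its far edge; leave it. Origin: centre of its underside.
- brush: cleaning brush, 150 mm long, lying on the drying mat along its near edge; leave it. Origin: under its middle, length along its x.
Not all that is in view belongs to the job. Leave any pink look-alike of the cup_b alone.

How it is judged (in metres and radians):
On the way, in this order (a step that is already met when the one before it is completed fails the run):
1. the blue cup stands mouth-up on the drip plate under the spout, let go (angle between rinse_cup's own z axis and vertical above 2.99 rad and horizontal distance between rinse_cup and nozzle below 0.02 m and height (world z) of rinse_cup below 0.0815 m and linear speed of rinse_cup below 0.02 m/s and contact force between the fingers and rinse_cup below 0.05 N), for 0.2 s.
2. the pump head is pressed all the way down with the blue cup standing under the spout (angle between rinse_cup's own z axis and vertical above 2.99 rad and horizontal distance between rinse_cup and nozzle below 0.02 m and height (world z) of rinse_cup below 0.0815 m and value of joint pump above 0.0145 m), for 0.1 s.
3. the pump head is back up (value of joint pump below 0.003 m), for 0.1 s.
At the end, for the whole second after the job is handed in: The blue cup and every orange cup present stand at rest on the green work mat, mouth-up (within 7 degrees), their centres at least 25 mm inside its edges; the pump head is up (angle between each of rinse_cup, cup_a, cup_b, cup_c's own z axis and vertical above 3.02 rad and linear speed of each of rinse_cup, cup_a, cup_b, cup_c below 0.02 m/s and x of rinse_cup in the frame of work_mat between -0.105 and 0.105 m and y of rinse_cup in the frame of work_mat between -0.115 and 0.115 m and height (world z) of each of rinse_cup, cup_a, cup_b, cup_c below 0.0815 m and x of cup_a in the frame of work_mat between -0.105 and 0.105 m and y of cup_a in the frame of work_mat between -0.115 and 0.115 m and x of cup_b in the frame of work_mat between -0.105 and 0.105 m and y of cup_b in the frame of work_mat between -0.115 and 0.115 m and x of cup_c in the frame of work_mat between -0.105 and 0.105 m and y of cup_c in the frame of work_mat between -0.115 and 0.115 m and value of joint pump below 0.003 m); the robot touches nothing.
It fails at once if the pump head is worked (more than 6 mm down) while the blue cup is not standing mouth-up under the spout (within 20 mm) (value of joint pump above 0.006 m and not (angle between rinse_cup's own z axis and vertical above 2.99 rad and horizontal distance between rinse_cup and nozzle below 0.02 m and height (world z) of rinse_cup below 0.0815 m)).
It fails at once if a bystander (jar, spool, tin, strippers, board, brush) is moved by more than 60 mm (distance of any of flux_jar, solder_spool, tip_tin, strippers, board, brush from where it was at the start of the episode above 0.06 m).
Of cup_a, cup_b, cup_c only 1 to 2 are there at a start; the rules pass over those that are not, and their reading is None.
At some moment in a run one of cup_a, cup_b, cup_c may be knocked a few centimetres aside while the robot is not near it.
Once in a run the grip may slacken for a moment while it holds something.
It also fails if it takes over 210 s, if anything falls off the work surface, if the arm or the gripper's body presses on something with over 40 N, if the wrist force passes 120 N, or if a joint passes its speed limit or range.

## Working session

There is one attempt and no reset: what is moved stays moved. The work goes in short steps, Python scripts to look and compute and a tool call to move; the robot and the scene stay as the last step left them, time stands still between calls to the robot, and variables do not carry over. Pictures are saved under pics/ and viewed, at most 14 in all, crops included, and the job is handed in when it is done.

Besides the shell and the picture viewer there is one more tool, called after ">>>" as name(argument=value, ...) on one line, values as JSON. move_arm: Moves the arm, as the interface text tells. Its arguments: {"type":"object","properties":{"series":{"type":"string"},"force":{"type":"number"}},"required":["series"]}

```bash
ls; mkdir -p pics; python3 - <<'E'
from rig import observe, optics, spotter
import cv2,numpy as np
for c in ("scene","top"):
    d=optics.get_image(c); cv2.imwrite(f"pics/{c}0.png",d["pixels"])
    print(c,d["camera_matrix"].tolist(),d["rvec"],d["tvec"])
for t in "rinse_cup cup_a drying_mat work_mat dispenser pump_top nozzle flux_jar solder_spool tip_tin strippers board brush".split():
    for c in ("scene","top"):
        print(t,c,[(np.round(r["point"],3).tolist(),round(r["score"],2)) for r in spotter.mark_of(t,c)][:5])
s=observe();print(s)
E
```

```text
pics
scene [[476.2319632040137, 0.0, 320.682405725026], [0.0, 476.2319632040137, 237.04546375051572], [0.0, 0.0, 1.0]] [ 1.00061311  2.29281772 -1.19162583] [ 0.28114128 -0.12102694  1.43712888]
top [[575.06539122124, 0.0, 317.1473652270352], [0.0, 575.06539122124, 238.49191261476344], [0.0, 0.0, 1.0]] [ 2.01272158 -2.21020055  0.2326302 ] [0.10806904 0.51350612 1.51441881]
rinse_cup scene [([0.556, 0.358, 0.003], 0.86)]
rinse_cup top [([0.562, 0.358, 0.006], 0.66)]
cup_a scene [([0.678, 0.379, -0.004], 0.71), ([0.261, 0.368, -0.002], 0.7), ([0.553, 0.204, 0.004], 0.62), ([0.555, 0.506, 0.002], 0.59)]
cup_a top [([0.255, 0.37, -0.0], 0.95), ([0.552, 0.21, 0.005], 0.64), ([0.683, 0.382, 0.003], 0.63), ([0.552, 0.503, 0.003], 0.63)]
drying_mat scene [([0.476, 0.282, 0.003], 0.61)]
drying_mat top [([0.473, 0.285, 0.0], 0.73)]
work_mat scene [([0.462, -0.287, -0.001], 0.7)]
work_mat top []
dispenser scene [([0.663, -0.005, 0.001], 0.67)]
dispenser top [([0.663, -0.005, 0.002], 0.65)]
pump_top scene [([0.664, -0.005, 0.227], 0.82)]
pump_top top [([0.662, -0.01, 0.232], 0.9)]
nozzle scene 
[... 916 characters left out ...]
8.38576420e+01, -1.23353726e+01]), 'qvel': array([ 0.11090033,  0.0229923 , -0.02921424, -0.03109241, -0.11023219,
        0.09188786]), 'joint_efforts': array([ 2.23964739e-04, -4.48322046e+01, -2.31465840e+01, -1.93941032e-04,
        5.20722297e-04,  1.23245422e-05]), 'position': array([0.21761504, 0.50509208, 0.23133755]), 'tool_rot': array([[-9.18386451e-01,  3.95684630e-01,  2.55517483e-05],
       [ 3.95684631e-01,  9.18386451e-01,  1.31680677e-05],
       [-1.82559774e-05,  2.22038090e-05, -1.00000000e+00]]), 'ft_force': array([-0.73448857, -0.48699787, -0.78310972]), 'wrist_torque': array([0.01116579, 0.00639544, 0.05818221]), 'gripper_force': 0.0, 'grip_width': 0.08535961150526102}
```

View pics/scene0.png

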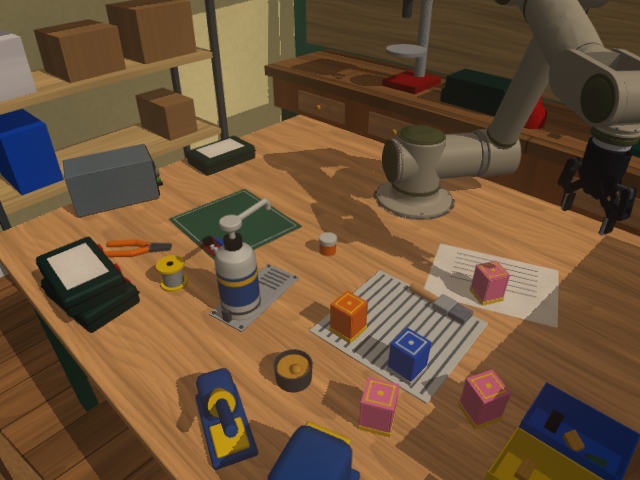

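View pics/top0.png

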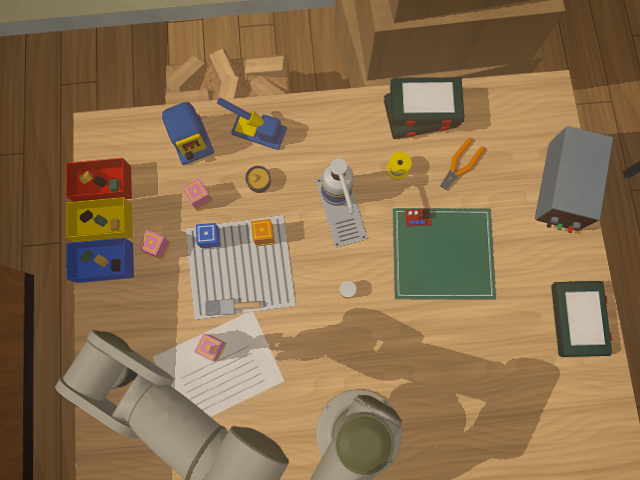

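The blue cup is at top px (206,235) and scene px (410,353). The only orange cup is at top px (262,231) and scene px (348,315). Three pink look-alikes are at top px (196,193), (153,243) and (209,346). They are pink and stand off the mat, so I will leave them. The green mat is at top px (444,254), the nozzle near (349,211), and the jar at (348,289). One enlarged crop will confirm which cups are which.

```bash
cat > h.py <<'E'
import numpy as np, cv2
from rig import observe, optics, spotter
def ray(d,uv):
    p=cv2.undistortPoints(np.array([[uv]],float),d["camera_matrix"],np.array(d["dist"]))[0,0]
    R=cv2.Rodrigues(np.array(d["rvec"],float))[0]; t=np.array(d["tvec"],float).ravel()
    return -R.T@t, R.T@np.array([p[0],p[1],1.])
def onz(d,uv,z):
    c,r=ray(d,uv); return c+r*(z-c[2])/r[2]
def tri(d1,u1,d2,u2):
    c1,r1=ray(d1,u1);c2,r2=ray(d2,u2)
    k=np.linalg.lstsq(np.c_[r1,-r2],c2-c1,rcond=None)[0]
    a,b=c1+k[0]*r1,c2+k[1]*r2; return (a+b)/2,np.linalg.norm(a-b)
def go(x,y,z,yaw=None):
    """row (cm, deg) from the present pose; yaw = world heading of tool y (mod 180) in deg"""
    s=observe();R=s["tool_rot"];d=R.T@(np.array([x,y,z])-s["position"])*100
    a=0
    if yaw is not None:
        cur=np.degrees(np.arctan2(R[1,1],R[0,1])); a=-((yaw-cur+90)%180-90)
    print("row",np.round(d,2),"turn",round(a,1),"pos",np.round(s["position"],4),"q6",round(s["q"][5],1),"w",round(s["grip_width"],4),"t",s["time_s"])
def rect(d,mask,z):
    c=max(cv2.findContours(mask.astype(np.uint8),cv2.RETR_EXTERNAL,cv2.CHAIN_APPROX_NONE)[0],key=cv2.contourArea)
    P=np.array([onz(d,p[0],z)[:2] for p in c],np.float32)*1000
    return cv2.minAreaRect(P)
E
python3 - <<'E'
from h import *
T=optics.get_image("top");S=optics.get_image("scene")
a=cv2.resize(T["pixels"][180:290,130:300],None,fx=4.6,fy=4.6,interpolation=cv2.INTER_CUBIC)
cv2.imwrite("pics/crop1.png",a[:600,:790])
b=cv2.resize(S["pixels"][280:400,310:450],None,fx=5,fy=5,interpolation=cv2.INTER_CUBIC)
cv2.imwrite("pics/crop2.png",b)
m=spotter.cut_out("work_mat","top"); print([x["score"] for x in m])
hsv=cv2.cvtColor(T["pixels"],cv2.COLOR_BGR2HSV)
print(hsv[260,440],hsv[235,206],hsv[231,262])
g=cv2.inRange(hsv,(60,60,20),(95,255,255)); g[:, :380]=0;g[:,510:]=0;g[:195]=0;g[310:]=0
print("green",rect(T,cv2.morphologyEx(g,cv2.MORPH_CLOSE,np.ones((9,9))),.004))
bl=cv2.inRange(hsv,(105,120,40),(130,255,255));bl[:, :190]=0;bl[:,230:]=0;bl[:215]=0;bl[260:]=0
print("blue",rect(T,cv2.morphologyEx(bl,cv2.MORPH_CLOSE,np.ones((5,5))),.079))
o=cv2.inRange(hsv,(5,150,80),(28,255,255));o[:, :245]=0;o[:,280:]=0;o[:215]=0;o[250:]=0
print("or",rect(T,cv2.morphologyEx(o,cv2.MORPH_CLOSE,np.ones((5,5))),.079))
E
```

```text
[0.6]
[ 65  79 106] [112 137 153] [ 19 223 202]
green ((459.1695556640625, -289.1629333496094), (275.9820251464844, 256.7996826171875), 84.35824584960938)
blue ((558.8423461914062, 356.75567626953125), (54.01126480102539, 53.504310607910156), 89.14938354492188)
or ((547.3116455078125, 204.97683715820312), (69.31011962890625, 56.00624465942383), 1.97544527053833)
```

View pics/crop1.png

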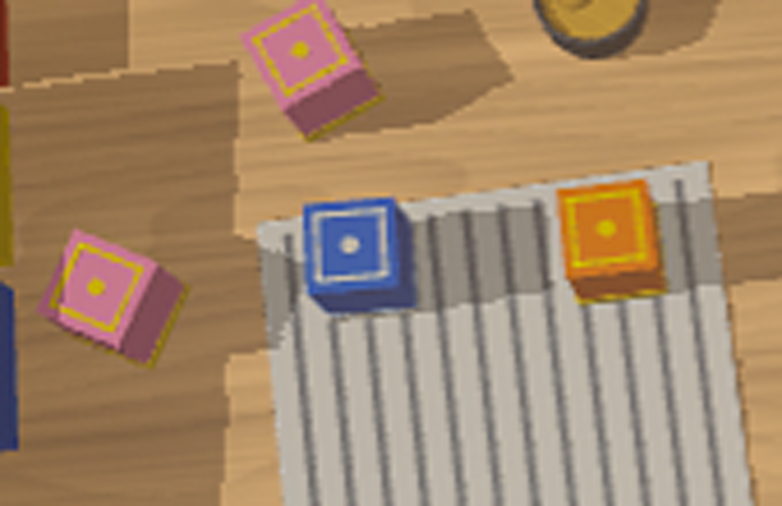

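View pics/crop2.png

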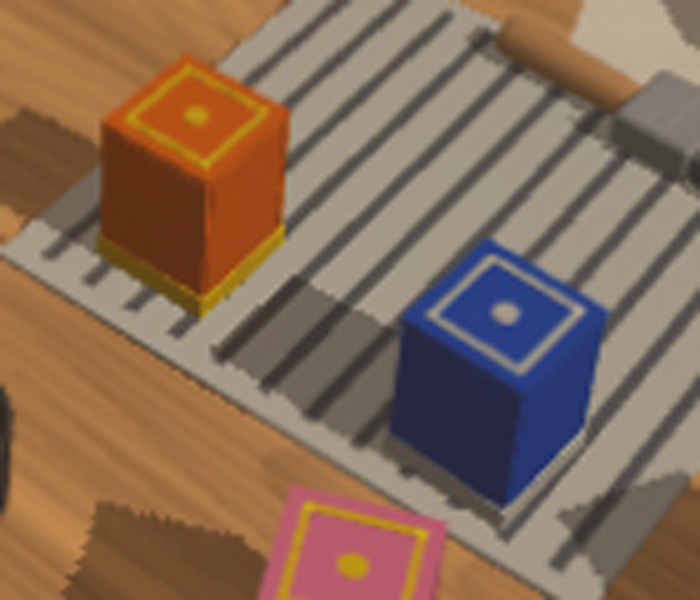

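The crops show blue (dot at top px (205.7,233.0), scene px (411.2,342.6)), one orange on the mat (dot at (261.7,229.6) and (349.2,303)), and the pink ones off the mat. Orange and pink are clearly different colours. cup_a/b/c is therefore the single orange one.

```bash
python3 - <<'E'
from h import *
T=optics.get_image("top");S=optics.get_image("scene")
for n,a,b in(("blue",(205.7,233),(411.2,342.6)),("or",(261.7,229.6),(349.2,303.))):
    p,e=tri(T,a,S,b);print(n,p.round(4),round(e,4))
c=lambda x,y:onz(T,(130+x/4.6,180+y/4.6),.079)[:2]
for n,a,b in(("blue",(305,205),(395,198)),("blue2",(395,198),(405,281)),("or",(558,190),(648,182))):
    v=c(*b)-c(*a);print(n,np.degrees(np.arctan2(v[1],v[0])).round(1))
for p in((393,208.5),(491,208),(495,299),(395,298.5)): print("mat",onz(T,p,.004).round(3))
for p in((319,181),(341,246),(366,238)): print("plate",onz(T,p,.004).round(3))
go(.559,.357,.2,None)
E
```

```text
blue [0.5593 0.3585 0.0774] 0.0015
or [0.5546 0.2074 0.0767] 0.0015
blue -90.8
blue2 -176.6
or -90.1
mat [ 0.599 -0.165  0.004]
mat [ 0.574 -0.444  0.004]
mat [ 0.316 -0.414  0.004]
mat [ 0.344 -0.139  0.004]
plate [0.7   0.038 0.004]
plate [ 0.504 -0.006  0.004]
plate [ 0.521 -0.078  0.004]
row [-37.21  -0.09   3.13] turn 0 pos [0.2176 0.5051 0.2313] q6 -12.3 w 0.0854 t 1.65
```

>>> move_arm(series="-37.2 0 3 -23.3 1;-37.2 0 3 -23.3 1;-37.2 0 3 -23.3 1;-37.2 0 3 -23.3 1;-37.2 0 3 -23.3 1;-37.2 0 3 -23.3 1;-37.2 0 3 -23.3 1;-37.2 0 3 -23.3 1", force=40)

```text
time_s: 2.65
position: [0.5591, 0.3579, 0.201]
tool_rot: [[-1.0, 0.001, -0.001], [0.001, 1.0, -0.0], [0.001, -0.0, -1.0]]
ft_force: [0.4, 0.4, 1.4]
grip_width: 0.0853
gripper_force: 0.0
```

```bash
python3 -c "
from h import *
go(.559,.3575,.025,90)"
```

```text
row [ 0.   -0.03 17.6 ] turn -0.0 pos [0.5591 0.3579 0.201 ] q6 -67.5 w 0.0853 t 2.65
```

>>> move_arm(series="0 0 6 0 1;0 0 12 0 1;0 0 17.6 0 1;0 0 17.6 0 1;0 0 17.6 0 -1;0 0 17.6 0 -1;0 0 17.6 0 -1;0 0 17.6 0 -1")

```text
time_s: 3.65
position: [0.5604, 0.3589, 0.0287]
tool_rot: [[-1.0, -0.0, 0.005], [-0.0, 1.0, 0.003], [-0.005, 0.003, -1.0]]
ft_force: [-1.1, 1.6, 8.1]
grip_width: 0.0536
gripper_force: 43.0
```

```bash
python3 -c "
from h import *
print(observe()['q'].round(1));go(.559,.3575,.2,90)"
```

```text
[ 22.5  43.7  69.4   0.   66.6 -67.6]
row [  0.06  -0.09 -17.13] turn 0.0 pos [0.5604 0.3589 0.0287] q6 -67.6 w 0.0536 t 3.65
```

>>> move_arm(series="0 0 -6 0 -1;0 0 -12 0 -1;0 0 -17 0 -1;10 -16 -17 30 -1;12 -21 -17 40 -1;15 -27 -17 50 -1;18 -33 -17 60 -1;21 -39 -17 70 -1")

```text
time_s: 4.65
position: [0.4079, 0.0827, 0.1966]
tool_rot: [[-0.587, 0.809, 0.003], [0.809, 0.587, -0.0], [-0.002, 0.002, -1.0]]
ft_force: [1.3, -0.7, -0.9]
grip_width: 0.0538
gripper_force: 42.8
```

```bash
python3 -c "
from h import *
print(observe()['q'].round(1),observe()['gripper_force']);go(.216,-.2855,.19,84.2)"
```

```text
[ -4.9  10.2  97.4  -0.   72.2 -40.9] 42.800440192222595
row [-18.54 -37.15   0.62] turn -48.2 pos [0.4079 0.0827 0.1966] q6 -40.9 w 0.0538 t 4.65
```

>>> move_arm(series="-18.5 -37.2 0.6 131.8 -1;-18.5 -37.2 0.6 131.8 -1;-18.5 -37.2 0.6 131.8 -1;-18.5 -37.2 0.6 131.8 -1;-18.5 -37.2 0.6 131.8 -1;-18.5 -37.2 0.6 131.8 -1;-18.5 -37.2 0.6 131.8 -1;-18.5 -37.2 0.6 131.8 -1")

```text
time_s: 5.65
position: [0.2173, -0.2876, 0.1904]
tool_rot: [[0.769, 0.639, 0.001], [0.639, -0.769, -0.003], [-0.001, 0.003, -1.0]]
ft_force: [0.9, 1.0, -1.1]
grip_width: 0.0536
gripper_force: 42.7
```

```bash
python3 -c "
from h import *
print(observe()['q'].round(1),observe()['gripper_force']);go(.216,-.2855,.025,84.2)"
```

```text
[-71.9   4.9 105.2  -0.   69.7 -21.7] 42.72249698638916
row [ 0.05 -0.29 16.54] turn 45.5 pos [ 0.2173 -0.2876  0.1904] q6 -21.7 w 0.0536 t 5.65
```

>>> move_arm(series="0 -0.3 0 11 -1;0 -0.3 4 22 -1;0 -0.3 8 33 -1;0 -0.3 11 44 -1;0 -0.3 14 45.5 -1;0 -0.3 15.5 45.5 -1;0 -0.3 16.4 45.5 -1;0 -0.3 16.4 45.5 -1")

```text
time_s: 6.65
position: [0.2167, -0.2832, 0.0256]
tool_rot: [[0.996, -0.09, 0.0], [-0.09, -0.996, -0.001], [0.0, 0.001, -1.0]]
ft_force: [-0.1, -0.3, -0.5]
grip_width: 0.0539
gripper_force: 42.8
```

>>> move_arm(series="0 0 0 0 1;0 0 0 0 1;0 0 0 0 1;0 0 -5 0 1;0 0 -9 0 1")

```text
time_s: 7.28
position: [0.2165, -0.2827, 0.1168]
tool_rot: [[0.996, -0.09, -0.0], [-0.09, -0.996, 0.0], [-0.0, -0.0, -1.0]]
ft_force: [-0.2, -0.6, -0.5]
grip_width: 0.0853
gripper_force: 0.0
```

```bash
python3 - <<'E'
from h import *
print(observe()['q'].round(1));go(.163,-.280,.12,84.2)
T=optics.get_image("top");cv2.imwrite("pics/t2.png",cv2.resize(T["pixels"][190:420,340:560],None,fx=2.5,fy=2.5))
for c in("top","scene"):print([(r["point"].round(3) if hasattr(r["point"],"round") else r["point"],r["score"]) for r in spotter.mark_of("rinse_cup",c)])
E
```

```text
[-71.8  11.2 113.1   0.   55.7  23.3]
row [-5.36  0.21 -0.32] turn 0.6 pos [ 0.2165 -0.2827  0.1168] q6 23.3 w 0.0853 t 7.275
[]
[([0.5565, 0.3601, 0.0057], 0.87)]
```

View pics/t2.png

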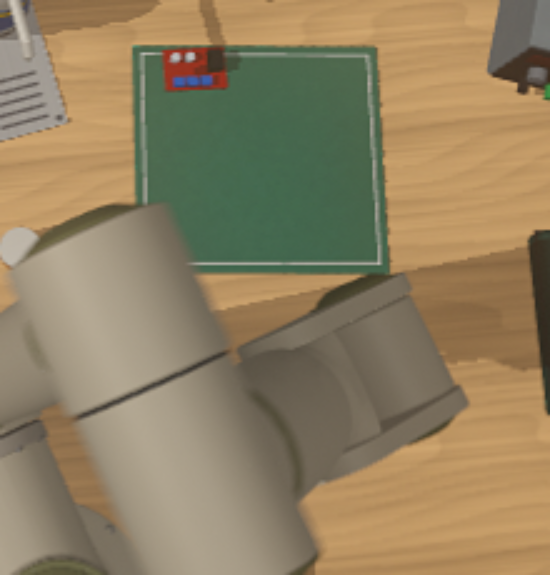

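>>> move_arm(series="-5.4 0 0 0 -1;-5.4 0 0 0 -1;-5.4 0 0 0 -1;-5.4 0 0 0 -1;-5.4 0 3 0 -1;-5.4 0 5.7 0 -1;-5.4 0 5.7 0 -1")

```text
time_s: 8.3
position: [0.1632, -0.277, 0.0573]
tool_rot: [[0.996, -0.089, -0.001], [-0.089, -0.996, 0.004], [-0.001, -0.004, -1.0]]
ft_force: [0.2, 0.5, -0.5]
grip_width: 0.0001
gripper_force: 0.0
```

>>> move_arm(series="1.5 0 0 0 -1;2 0 0 0 -1;2.5 0 0 0 -1;3 0 0 0 -1;3.5 0 0 0 -1;4 0 0 0 -1")

```text
time_s: 9.05
position: [0.2029, -0.2817, 0.0584]
tool_rot: [[0.996, -0.09, 0.0], [-0.09, -0.996, -0.0], [0.0, 0.0, -1.0]]
ft_force: [-0.9, -0.2, 1.1]
grip_width: 0.0001
gripper_force: 0.7
```

```bash
python3 - <<'E'
from h import *
go(.216,-.283,.06,84.2)
T=optics.get_image("scene");cv2.imwrite("pics/s3.png",cv2.resize(T["pixels"][100:300,150:450],None,fx=2.5,fy=2.5))
E
```

```text
row [ 1.32  0.01 -0.16] turn 0.6 pos [ 0.2029 -0.2817  0.0584] q6 21.2 w 0.0001 t 9.05
```

View pics/s3.png

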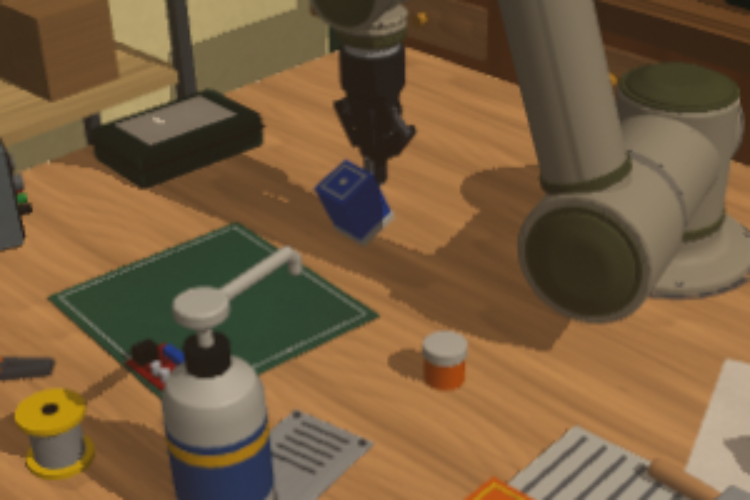

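The cup (crop px (352,200)) tips about its rim without sliding, and its base leans toward the mat. I'll keep pushing.

>>> move_arm(series="0.7 0 0 0 -1;1.4 0 0 0 -1;2.1 0 0 0 -1;2.8 0 0 0 -1;2.8 0 0 0 -1;2.8 0 0 0 -1;-3 0 0 0 -1;-5 0 0 0 -1")

```text
time_s: 10.1
position: [0.1518, -0.2765, 0.0584]
tool_rot: [[0.996, -0.091, -0.0], [-0.091, -0.996, 0.0], [-0.0, -0.0, -1.0]]
ft_force: [-0.4, -0.7, 0.5]
grip_width: 0.0001
gripper_force: 0.0
```

```bash
python3 - <<'E'
from h import *
go(.216,-.283,.06,84.2)
T=optics.get_image("scene");cv2.imwrite("pics/s4.png",cv2.resize(T["pixels"][130:270,200:400],None,fx=4,fy=4))
E
```

```text
row [ 6.45  0.07 -0.16] turn 0.6 pos [ 0.1518 -0.2765  0.0584] q6 12.1 w 0.0001 t 10.1
```

View pics/s4.png

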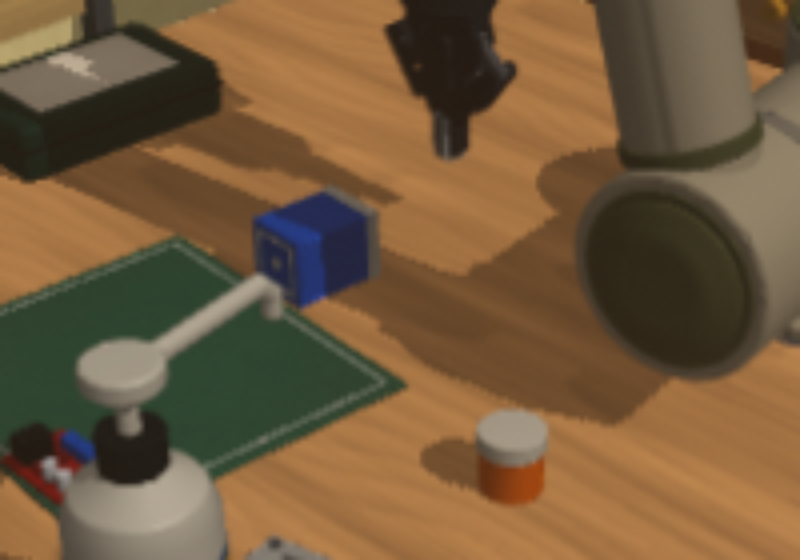

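The blue cup lies with its base toward the mat edge (crop px (275,270)) and its mouth toward the arm. Next I push the upper rim along an arc to tip it up over the mat's step.

>>> move_arm(series="5 0 1.8 0 -1;7.5 0 1.8 0 -1;8.2 0 1.8 0 -1;8.8 0 1.6 0 -1;9.4 0 1.1 0 -1;10 0 0.6 0 -1;10.6 0 0 0 -1;10.6 0 0 0 -1")

```text
time_s: 11.15
position: [0.2588, -0.287, 0.0588]
tool_rot: [[0.996, -0.09, 0.001], [-0.09, -0.996, -0.001], [0.001, 0.001, -1.0]]
ft_force: [-0.6, 0.5, -0.1]
grip_width: 0.0002
gripper_force: 0.3
```

```bash
python3 - <<'E'
from h import *
go(.216,-.283,.06,84.2)
T=optics.get_image("scene");cv2.imwrite("pics/s5.png",cv2.resize(T["pixels"][130:270,200:400],None,fx=4,fy=4))
E
```

```text
row [-4.3  -0.01 -0.12] turn 0.7 pos [ 0.2588 -0.287   0.0588] q6 29.5 w 0.0002 t 11.15
```

View pics/s5.png

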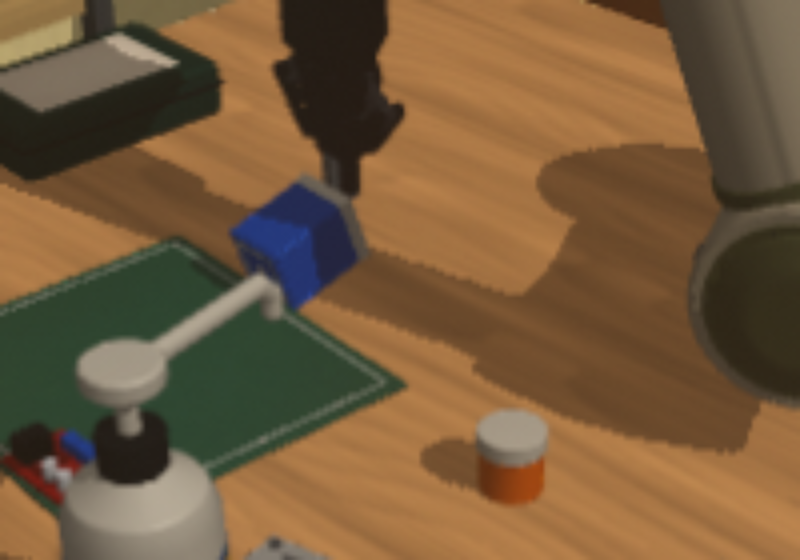

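The cup is tilted about 25° with its base edge on the mat step (crop px (280,300)). Continuing the arc.

>>> move_arm(series="0.9 0 -0.3 0 -1;1.8 0 -0.6 0 -1;2.7 0 -0.9 0 -1;3.6 0 -1.2 0 -1;4.5 0 -1.4 0 -1;5.3 0 -1.6 0 -1;5.8 0 -2.4 0 -1;5.8 0 -6 0 -1")

```text
time_s: 12.2
position: [0.316, -0.2912, 0.1181]
tool_rot: [[0.996, -0.09, -0.002], [-0.09, -0.996, 0.003], [-0.002, -0.003, -1.0]]
ft_force: [0.8, -0.3, 0.3]
grip_width: 0.0001
gripper_force: 0.0
```

>>> move_arm(series="-2 0 -8 0 1;-2 0 -8 0 1;-2 0 -8 0 1")

```text
time_s: 12.58
position: [0.2964, -0.2904, 0.1996]
tool_rot: [[0.996, -0.091, 0.002], [-0.091, -0.996, -0.003], [0.002, 0.003, -1.0]]
ft_force: [0.6, -0.3, -0.3]
grip_width: 0.0544
gripper_force: 0.0
```

```bash
python3 - <<'E'
from h import *
go(.216,-.283,.06,84.2)
T=optics.get_image("scene");cv2.imwrite("pics/s6.png",cv2.resize(T["pixels"][130:270,200:400],None,fx=4,fy=4))
for c in("scene","top"):
    if c=="top":optics.get_image(c)
    print([(np.round(r["point"],3).tolist(),round(r["score"],2)) for r in spotter.mark_of("rinse_cup",c)])
E
```

```text
row [-8.1  -0.05 13.95] turn 0.6 pos [ 0.2964 -0.2904  0.1996] q6 34.3 w 0.0544 t 12.575
[([0.343, -0.297, 0.081], 0.84)]
[([0.347, -0.294, 0.08], 0.55)]
```

View pics/s6.png

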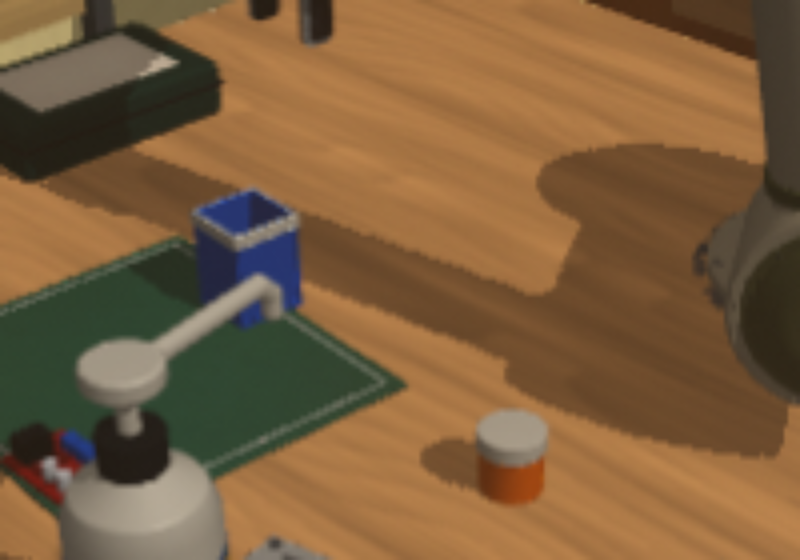

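Blue now stands mouth-up at about (0.345,-0.296), rim z about 0.08, and the jar and spout are untouched. Next I refine the nozzle and plate positions.

```bash
python3 - <<'E'
from h import *
T=optics.get_image("top");S=optics.get_image("scene")
for t in("nozzle","pump_top","dispenser"):
  for c in("top","scene"):
    print(t,c,[(np.round(r["point"],3).tolist(),round(r["score"],2)) for r in spotter.mark_of(t,c)][:2])
a=cv2.resize(T["pixels"][150:260,300:380],None,fx=5,fy=5,interpolation=cv2.INTER_CUBIC)
b=cv2.resize(S["pixels"][170:280,210:290],None,fx=5,fy=5,interpolation=cv2.INTER_CUBIC)
cv2.imwrite("pics/noz.png",np.hstack([a,b]))
E
```

```text
nozzle top [([0.545, -0.023, 0.2], 0.75)]
nozzle scene [([0.548, -0.024, 0.194], 0.8), ([0.36, 0.308, 0.005], 0.58)]
pump_top top [([0.662, -0.006, 0.233], 0.55)]
pump_top scene [([0.661, -0.003, 0.229], 0.6)]
dispenser top [([0.666, -0.005, 0.0], 0.8), ([0.364, 0.308, 0.003], 0.63)]
dispenser scene [([0.663, -0.006, 0.001], 0.77), ([0.664, -0.004, 0.226], 0.45)]
```

View pics/noz.png

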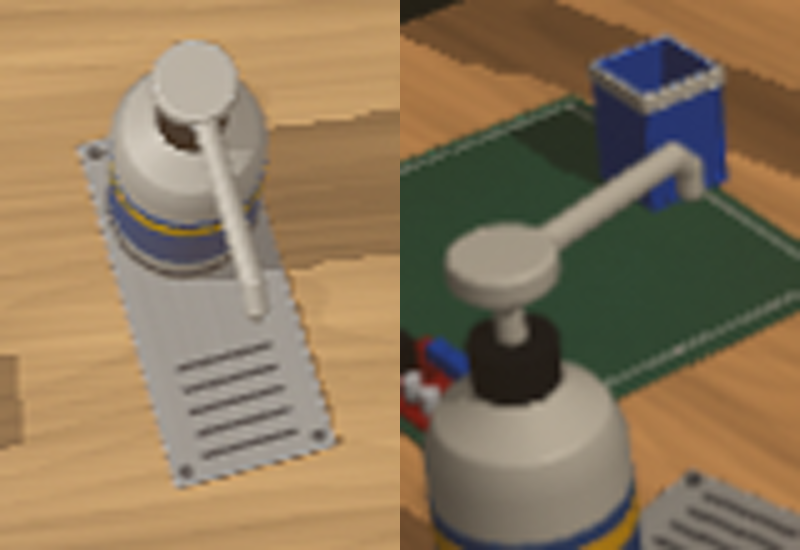

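```bash
python3 - <<'E'
from h import *
T=optics.get_image("top");S=optics.get_image("scene")
n,e=tri(T,(351.4,212.6),S,(268,209.4));print("noz",n.round(4),e.round(4))
p,e=tri(T,(338.6,166),S,(230.6,220.4));print("top",p.round(4),e.round(4))
c=[onz(T,(300+x/5,150+y/5),.004)[:2] for x,y in((78,148),(180,487),(337,440))];print(np.round(c,4))
print("noz at z=.195:",onz(T,(351.4,212.6),.195),"holes",[onz(T,(300+x/5,150+y/5),.004)[:2].round(4) for x,y in((186,470),(319,434))])
for v in(c[0]-c[1],c[1]-c[2],p[:2]-n[:2]):print(np.degrees(np.arctan2(v[1],v[0])).round(1))
go(.345-.022*.996,-.2955+.022*.09,.2,84.2)
E
```

```text
noz [ 0.5489 -0.0286  0.1934] 0.0022
top [ 0.6618 -0.0067  0.2292] 0.0018
[[ 0.7054  0.047 ]
 [ 0.5017  0.0084]
 [ 0.5203 -0.0824]]
noz at z=.195: [ 0.5493099  -0.02926144  0.195     ] holes [array([0.5111, 0.0041]), array([ 0.5247, -0.0727])]
10.7
101.6
11.0
row [ 2.7   0.1  -0.17] turn 0.6 pos [ 0.2962 -0.2901  0.1983] q6 34.3 w 0.0854 t 13.275
```

Nozzle at (0.549,-0.028), spout axis heading 11°. I grip the blue cup 22 mm on its near side.

>>> move_arm(series="2.7 0.1 0 0 1;2.7 0.1 6 0 1;2.7 0.1 12 0 1;2.7 0.1 16.3 0 1;2.7 0.1 16.3 0 1;2.7 0.1 16.3 0 -1;2.7 0.1 16.3 0 -1;2.7 0.1 16.3 0 -1")

```text
time_s: 14.28
position: [0.3236, -0.2944, 0.0371]
tool_rot: [[0.996, -0.09, 0.002], [-0.09, -0.996, -0.003], [0.002, 0.003, -1.0]]
ft_force: [-0.3, -0.4, 4.9]
grip_width: 0.054
gripper_force: 41.6
```

>>> move_arm(series="0 0 0 0 -1;0 0 -4 0 -1;0 0 -8 0 -1;0 0 -12 0 -1;0 0 -14 0 -1")

```text
time_s: 14.9
position: [0.3233, -0.2938, 0.1787]
tool_rot: [[0.996, -0.09, 0.003], [-0.09, -0.996, -0.005], [0.003, 0.004, -1.0]]
ft_force: [-0.1, -0.2, -1.4]
grip_width: 0.0534
gripper_force: 42.8
```

```bash
python3 - <<'E'
from h import *
print(observe()["q"].round(1))
N=np.array([.5493,-.0285]);a=np.array([.9816,.1908])
P=N-.10*a; go(P[0],P[1],.17,101)
P=N-.048*a; go(P[0],P[1],.17,101)
S=optics.get_image("scene")
for t in range(1):print([(np.round(r["point"],3).tolist(),round(r["score"],2)) for r in spotter.mark_of("rinse_cup","scene")])
E
```

```text
[-57.9  13.4  96.5  -0.   69.8  37.3]
row [ 10.51 -25.68   0.8 ] turn -16.2 pos [ 0.3233 -0.2938  0.1787] q6 37.3 w 0.0534 t 14.9
row [ 15.51 -27.13   0.81] turn -16.2 pos [ 0.3233 -0.2938  0.1787] q6 37.3 w 0.0534 t 14.9
[([0.344, -0.3, 0.223], 0.57)]
```

>>> move_arm(series="10.5 -25.7 0.8 -16.2 -1;10.5 -25.7 0.8 -16.2 -1;10.5 -25.7 0.8 -16.2 -1;10.5 -25.7 0.8 -16.2 -1;10.5 -25.7 0.8 -16.2 -1;10.5 -25.7 5 -16.2 -1;10.5 -25.7 10 -16.2 -1;10.5 -25.7 13.4 -16.2 -1")

```text
time_s: 16.0
position: [0.4498, -0.0465, 0.0394]
tool_rot: [[0.981, 0.192, -0.002], [0.192, -0.981, 0.001], [-0.002, -0.001, -1.0]]
ft_force: [1.0, -0.2, -1.5]
grip_width: 0.0536
gripper_force: 29.0
```

```bash
python3 - <<'E'
from h import *
print(observe()["gripper_force"])
N=np.array([.5493,-.0285]);a=np.array([.9816,.1908])
P=N-.048*a; go(P[0],P[1],.0365,101)
S=optics.get_image("scene")
for t in range(1):print([(np.round(r["point"],3).tolist(),round(r["score"],2)) for r in spotter.mark_of("rinse_cup","scene")])
E
```

```text
28.962435722351074
row [5.31 0.14 0.28] turn 0.1 pos [ 0.4498 -0.0465  0.0394] q6 58.0 w 0.0536 t 16.0
[([0.47, -0.042, 0.082], 0.67)]
```

>>> move_arm(series="0 0 -0.5 0 -1;0 0 -0.5 0 -1;1.8 0.1 -0.5 0 -1;3.6 0.1 -0.5 0 -1;4.6 0.1 -0.5 0 -1;5.3 0.1 -0.5 0 -1;5.3 0.1 0 0 -1;5.3 0.1 0.3 0 -1")

```text
time_s: 17.1
position: [0.5024, -0.0378, 0.0379]
tool_rot: [[0.982, 0.191, -0.001], [0.191, -0.982, 0.0], [-0.001, -0.0, -1.0]]
ft_force: [0.3, -0.3, -1.1]
grip_width: 0.0535
gripper_force: 45.4
```

>>> move_arm(series="0 0 0 0 -1;0 0 0 0 1;0 0 0 0 1;0 0 0 0 1;-2 0 0 0 1;-5 0 0 0 1;-7 0 0 0 1;-7 0 -2 0 1")

```text
time_s: 18.1
position: [0.4324, -0.051, 0.0579]
tool_rot: [[0.982, 0.19, -0.003], [0.19, -0.982, 0.001], [-0.003, -0.002, -1.0]]
ft_force: [1.1, -0.7, -0.2]
grip_width: 0.0855
gripper_force: 0.0
```

```bash
python3 - <<'E'
from h import *
N=np.array([.5493,-.0285]);a=np.array([.9816,.1908]);b=np.array([-a[1],a[0]])
S=optics.get_image("scene");T=optics.get_image("top")
for c in("scene","top"):
  for r in spotter.mark_of("rinse_cup",c)[:2]:
    p=np.array(r["point"]);print(p.round(4),"rel nozzle",((p[:2]-N)@a).round(4),((p[:2]-N)@b).round(4),r["score"])
P=N-.07*a;go(P[0],P[1],.02,101)
cv2.imwrite("pics/pl.png",np.hstack([cv2.resize(T["pixels"][170:270,300:380],None,fx=5,fy=5),cv2.resize(S["pixels"][180:280,230:310],None,fx=5,fy=5)]))
E
```

```text
[ 0.5206 -0.0307  0.0803] rel nozzle -0.0286 0.0033 0.91
[ 0.5249 -0.0349  0.077 ] rel nozzle -0.0252 -0.0016 0.39
row [ 4.7  -0.04  3.83] turn 0.0 pos [ 0.4345 -0.0513  0.0583] q6 56.7 w 0.0856 t 18.3
```

View pics/pl.png

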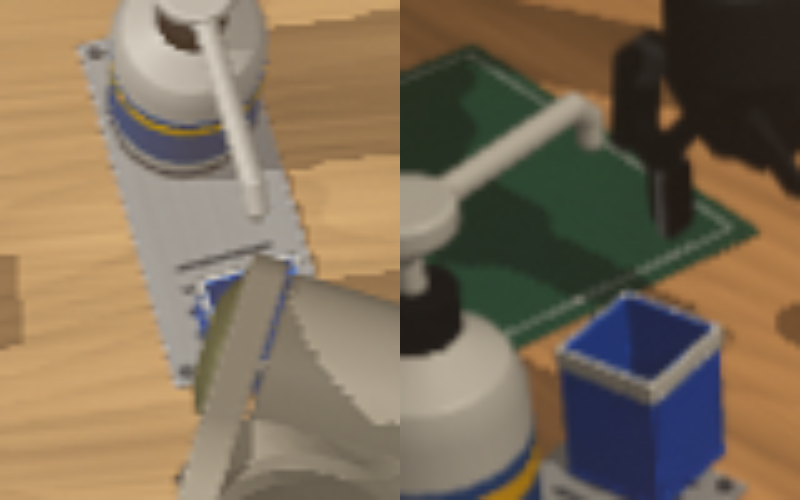

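The cup stands mouth-up on the plate, about 27 mm short of the nozzle. I push it 15 mm further with shut fingers.

>>> move_arm(series="0 0 0 0 -1;0 0 0 0 -1;0 0 0 0 -1;0 0 3.8 0 -1;3 0 3.8 0 -1;4.5 0 3.8 0 -1;5 0 3.8 0 -1;5.4 0 3.8 0 -1")

```text
time_s: 19.3
position: [0.4868, -0.0408, 0.0202]
tool_rot: [[0.981, 0.191, -0.001], [0.191, -0.981, 0.0], [-0.001, -0.0, -1.0]]
ft_force: [-1.6, -0.9, 0.2]
grip_width: 0.0001
gripper_force: 0.0
```

>>> move_arm(series="0.4 0 0 0 -1;0.8 0 0 0 -1;1.2 0 0 0 -1;1.3 0 0 0 -1;1.3 0 0 0 -1;-4 0 0 0 -1;-6 0 0 0 -1;-6 0 -4 0 -1")

```text
time_s: 20.3
position: [0.4259, -0.052, 0.0593]
tool_rot: [[0.982, 0.19, -0.006], [0.19, -0.982, 0.002], [-0.005, -0.004, -1.0]]
ft_force: [1.2, -0.5, -0.1]
grip_width: 0.0003
gripper_force: 0.0
```

```bash
python3 - <<'E'
from h import *
N=np.array([.5493,-.0285]);a=np.array([.9816,.1908]);b=np.array([-a[1],a[0]])
S=optics.get_image("scene");T=optics.get_image("top")
for c in("scene","top"):
  for r in spotter.mark_of("rinse_cup",c)[:2]:
    p=np.array(r["point"]);print(p.round(4),"rel nozzle",((p[:2]-N)@a).round(4),((p[:2]-N)@b).round(4),r["score"])
  for r in spotter.mark_of("nozzle",c)[:1]:print(r)
s=observe();print(s["q"].round(1));print("TCP rel",(s["position"][:2]-N)@a)
go(.662,-.0055,.3,101);go(s["position"][0],s["position"][1],.3)
cv2.imwrite("pics/pl2.png",np.hstack([cv2.resize(T["pixels"][170:270,300:380],None,fx=5,fy=5),cv2.resize(S["pixels"][180:280,230:310],None,fx=5,fy=5)]))
E
```

```text
[ 0.5304 -0.0316  0.0825] rel nozzle -0.0191 0.0006 0.62
{'point': [0.5509, -0.025, 0.1913], 'score': 0.78}
[ 0.5417 -0.0301  0.0814] rel nozzle -0.0078 -0.0001 0.58
{'point': [0.5475, -0.0252, 0.1971], 'score': 0.92}
[-22.8  23.5 106.8  -0.   49.8  56.2]
TCP rel -0.12348828968782025
row [ 23.83  -0.12 -24.04] turn 0.0 pos [ 0.4281 -0.0522  0.0598] q6 56.2 w -0.0001 t 20.6
row [-2.000e-02 -1.000e-02 -2.402e+01] turn 0 pos [ 0.4281 -0.0522  0.0598] q6 56.2 w -0.0001 t 20.6
```

View pics/pl2.png

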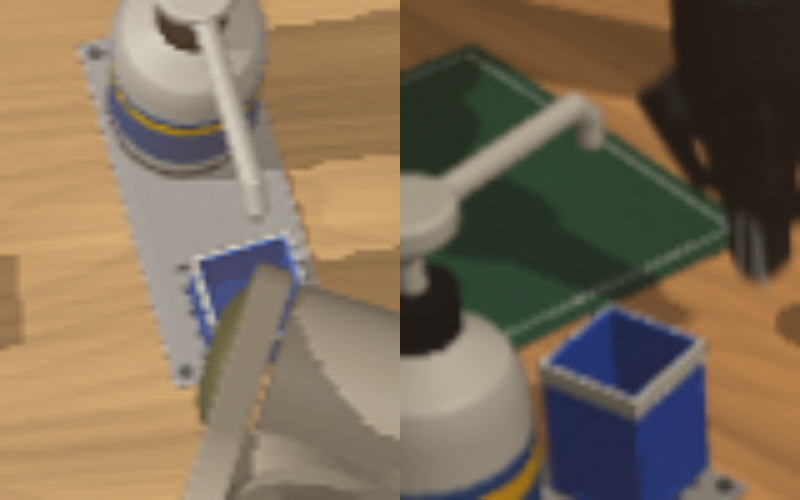

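```bash
python3 - <<'E'
from h import *
N=np.array([.5493,-.0285]);a=np.array([.9816,.1908]);b=np.array([-a[1],a[0]])
S=optics.get_image("scene");T=optics.get_image("top")
for n,p,s in(("scene ctr",onz(S,(274.85,251.15),.079)[:2],0),("top far edge",onz(T,(348.2,219.9),.079)[:2],.027)):
    q=p-s*a;print(n,q.round(4),((q-N)@a).round(4),((q-N)@b).round(4))
print("scene noz z=.195",onz(S,(268,209.2),.195).round(4))
E
```

```text
scene ctr [ 0.5397 -0.0249] -0.0088 0.0053
top far edge [ 0.5329 -0.0334] -0.017 -0.0017
scene noz z=.195 [ 0.5496 -0.0261  0.195 ]
```

>>> move_arm(series="0 0 4 0 -1;4 0 4 0 -1;7 0 4 0 -1;7.4 0 4 0 -1;7.7 0 4 0 -1;7.7 0 4 0 -1;4 0 4 0 -1;2 0 4 0 -1")

```text
time_s: 21.7
position: [0.4458, -0.0485, 0.0203]
tool_rot: [[0.982, 0.191, -0.001], [0.191, -0.982, 0.0], [-0.001, -0.001, -1.0]]
ft_force: [0.3, -0.6, 0.9]
grip_width: -0.0002
gripper_force: 0.0
```

>>> move_arm(series="-2 0 0 0 -1;-2 0 -6 0 -1;-2 0 -12 0 -1;-2 0 -18 0 -1;-2 0 -24 0 -1;-2 0 -28 0 -1;-2 0 -28 0 -1")

```text
time_s: 22.58
position: [0.4284, -0.0527, 0.3027]
tool_rot: [[0.982, 0.191, 0.005], [0.191, -0.982, -0.002], [0.005, 0.003, -1.0]]
ft_force: [-0.4, -0.9, -1.3]
grip_width: -0.0003
gripper_force: 0.0
```

```bash
python3 - <<'E'
from h import *
N=np.array([.5493,-.0285]);a=np.array([.9816,.1908]);b=np.array([-a[1],a[0]])
S=optics.get_image("scene");T=optics.get_image("top")
for c in("scene","top"):
  for t in("rinse_cup","pump_top"):
   for r in spotter.mark_of(t,c)[:1]:
    p=np.array(r["point"]);print(t,p.round(4),"rel nozzle",((p[:2]-N)@a).round(4),((p[:2]-N)@b).round(4),r["score"])
s=observe();print(s["q"].round(1),s["ft_force"])
go(.662,-.0062,.29,101)
E
```

```text
rinse_cup [ 0.5382 -0.0311  0.0799] rel nozzle -0.0114 -0.0004 0.91
pump_top [ 0.6595 -0.0037  0.2279] rel nozzle 0.1129 0.0033 0.67
rinse_cup [ 0.5451 -0.0282  0.0818] rel nozzle -0.0041 0.0011 0.59
pump_top [ 0.6637 -0.0061  0.2331] rel nozzle 0.1166 0.0002 0.8
[-22.8   7.   83.5  -0.   89.6  56.2] [-0.05093445  0.79504526 -0.44912244]
row [23.86 -0.05  0.87] turn 0.0 pos [ 0.4279 -0.0523  0.2992] q6 56.2 w 0.0003 t 22.875
```

Cup is about 8 mm from under the nozzle. Moving over the pump head.

>>> move_arm(series="6 0 0.9 0 -1;12 0 0.9 0 -1;18 0 0.9 0 -1;23.9 0 0.9 0 -1;23.9 0 0.9 0 -1;23.9 0 3 0 -1;23.9 0 5.5 0 -1;23.9 0 5.5 0 -1")

```text
time_s: 23.88
position: [0.6616, -0.0067, 0.2435]
tool_rot: [[0.982, 0.191, -0.005], [0.191, -0.982, 0.001], [-0.004, -0.002, -1.0]]
ft_force: [0.7, -0.8, 0.6]
grip_width: -0.0003
gripper_force: 0.0
```

```bash
python3 - <<'E'
from h import *
print(observe()["ft_force"]);go(.662,-.0062,.2145,101)
E
```

```text
[ 0.7441489  -0.84211678  0.58788874]
row [ 0.06 -0.04  2.9 ] turn 0.0 pos [ 0.6616 -0.0067  0.2435] q6 68.2 w -0.0003 t 23.875
```

>>> move_arm(series="0 0 0.8 0 -1;0 0 1.4 0 -1;0 0 2 0 -1;0 0 2.6 0 -1;0 0 3 0 -1;0 0 3.1 0 -1;0 0 3.1 0 -1;0 0 3.1 0 -1")

```text
time_s: 24.88
position: [0.663, -0.0068, 0.2156]
tool_rot: [[0.982, 0.191, 0.002], [0.191, -0.982, -0.001], [0.002, 0.001, -1.0]]
ft_force: [-3.2, 0.0, 8.6]
grip_width: -0.0
gripper_force: 4.0
```

>>> move_arm(series="0 0 0.2 0 -1;0 0 0.4 0 -1;0 0 0.5 0 -1;0 0 0.5 0 -1")

```text
time_s: 25.38
position: [0.6631, -0.0068, 0.2139]
tool_rot: [[0.981, 0.191, 0.005], [0.191, -0.982, -0.002], [0.005, 0.003, -1.0]]
ft_force: [-9.6, -0.5, 24.0]
grip_width: 0.0
gripper_force: 11.9
```

>>> move_arm(series="0 0 -1 0 -1;0 0 -2 0 -1;0 0 -4 0 -1;0 0 -8 0 -1;0 0 -8 0 -1")

```text
time_s: 26.0
position: [0.6638, -0.0067, 0.2923]
tool_rot: [[0.981, 0.192, 0.006], [0.192, -0.981, -0.001], [0.006, 0.002, -1.0]]
ft_force: [0.4, 0.5, -0.5]
grip_width: -0.0001
gripper_force: 0.0
```

```bash
python3 - <<'E'
from h import *
N=np.array([.5493,-.0285]);a=np.array([.9816,.1908]);b=np.array([-a[1],a[0]])
S=optics.get_image("scene");T=optics.get_image("top")
for c in("scene","top"):
  for t in("rinse_cup","pump_top"):
   for r in spotter.mark_of(t,c)[:1]:
    p=np.array(r["point"]);print(t,p.round(4),"rel nozzle",((p[:2]-N)@a).round(4),((p[:2]-N)@b).round(4),r["score"])
P=N-.12*a;go(P[0],P[1],.3,101)
E
```

```text
rinse_cup [ 0.5404 -0.0284  0.0824] rel nozzle -0.0087 0.0018 0.79
pump_top [ 0.6628 -0.0054  0.2294] rel nozzle 0.1158 0.001 0.8
row [-23.56  -0.03  -1.14] turn 0.0 pos [ 0.6628 -0.0066  0.2881] q6 68.2 w -0.0005 t 26.3
```

The pump reached its stop (24 N) and came back up; the cup is still under the spout. The body cannot fit beside the spout to grip it there, so I slide the cup out to the right with the back of an open finger.

```bash
python3 - <<'E'
from h import *
go(.521,.073,.288,101);go(.521,.073,.018,101)
E
```

```text
row [-12.39 -10.53   0.04] turn 0.0 pos [ 0.6628 -0.0066  0.2881] q6 68.2 w -0.0005 t 26.3
row [-12.34 -10.5   27.04] turn 0.0 pos [ 0.6628 -0.0066  0.2881] q6 68.2 w -0.0005 t 26.3
```

>>> move_arm(series="-4.5 -3.5 -1 0 -1;-9 -7.5 -1 0 -1;-12.4 -10.5 -1 0 0;-12.4 -10.5 5 0 1;-12.4 -10.5 11 0 1;-12.4 -10.5 17 0 1;-12.4 -10.5 23 0 1;-12.4 -10.5 27 0 1")

```text
time_s: 27.3
position: [0.5199, 0.0728, 0.0166]
tool_rot: [[0.982, 0.191, -0.003], [0.191, -0.982, 0.0], [-0.003, -0.001, -1.0]]
ft_force: [0.2, 0.1, -0.1]
grip_width: 0.0852
gripper_force: 0.0
```

```bash
python3 - <<'E'
from h import *
N=np.array([.5493,-.0285]);a=np.array([.9816,.1908]);b=np.array([-a[1],a[0]])
s=observe();d=s["position"][:2]-N;print(d@a,d@b)
for L in(.085,.05):
    P=N-.0085*a+L*b;go(P[0],P[1],.018,101)
E
```

```text
-0.009563909899200824 0.10505242519140999
row [ 0.1   2.01 -0.15] turn 0.0 pos [0.5199 0.0728 0.0166] q6 74.0 w 0.0852 t 27.3
row [ 0.1   5.51 -0.15] turn 0.0 pos [0.5199 0.0728 0.0166] q6 74.0 w 0.0852 t 27.3
```

>>> move_arm(series="1.2 1.5 0 0 1;0 2 0 0 1;0 2.5 0 0 1;0 3 0 0 1;0 3.5 0 0 1;0 4 0 0 1;0 4.5 0 0 1;0 4.5 0 0 1")

```text
time_s: 28.3
position: [0.53, 0.0282, 0.0195]
tool_rot: [[0.982, 0.191, 0.0], [0.191, -0.982, -0.0], [0.0, 0.0, -1.0]]
ft_force: [-0.1, -0.2, -0.2]
grip_width: 0.0853
gripper_force: 0.1
```

```bash
python3 - <<'E'
from h import *
N=np.array([.5493,-.0285]);a=np.array([.9816,.1908]);b=np.array([-a[1],a[0]])
s=observe();d=s["position"][:2]-N;print(d@a,d@b)
S=optics.get_image("scene");T=optics.get_image("top")
for c in("scene","top"):
   for r in spotter.mark_of("rinse_cup",c)[:1]:
    p=np.array(r["point"]);print(p.round(4),"rel nozzle",((p[:2]-N)@a).round(4),((p[:2]-N)@b).round(4),r["score"])
E
```

```text
-0.008139572967436805 0.059371382130876484
[ 0.5454 -0.0738  0.082 ] rel nozzle -0.0125 -0.0437 0.63
[ 0.5559 -0.079   0.0843] rel nozzle -0.0032 -0.0508 0.72
```

```bash
python3 - <<'E'
from h import *
S=optics.get_image("scene");T=optics.get_image("top")
cv2.imwrite("pics/v13.png",np.hstack([cv2.resize(T["pixels"][180:280,310:390],None,fx=5,fy=5),cv2.resize(S["pixels"][190:290,230:310],None,fx=5,fy=5)]))
E
```

```text
(no output)
```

View pics/v13.png

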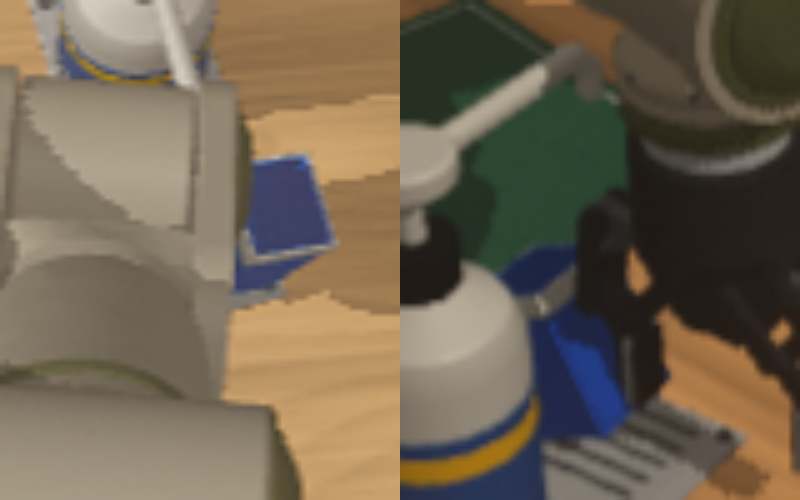

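The cup is tipped to the right by the finger's upper knuckle, but below its tip-over angle. I back off slowly so it settles upright.

>>> move_arm(series="0 -0.4 0 0 1;0 -0.8 0 0 1;0 -1.2 0 0 1;0 -1.6 0 0 1;0 -2 0 0 1;0 -2.5 0 0 1;0 -4 0 0 1;0 -4 0 0 1")

```text
time_s: 29.6
position: [0.5217, 0.0689, 0.0193]
tool_rot: [[0.981, 0.193, -0.0], [0.193, -0.981, 0.0], [-0.0, -0.0, -1.0]]
ft_force: [1.0, 0.0, 0.6]
grip_width: 0.0856
gripper_force: 0.0
```

```bash
python3 - <<'E'
from h import *
N=np.array([.5493,-.0285]);a=np.array([.9816,.1908]);b=np.array([-a[1],a[0]])
s=observe();d=s["position"][:2]-N;print(d@a,d@b)
S=optics.get_image("scene");T=optics.get_image("top")
for c in("scene","top"):
   for r in spotter.mark_of("rinse_cup",c)[:1]:
    p=np.array(r["point"]);print(p.round(4),"rel nozzle",((p[:2]-N)@a).round(4),((p[:2]-N)@b).round(4),r["score"])
   for r in spotter.find_in("rinse_cup",c)[:1]:print("surf",np.round(r["point"],3))
E
```

```text
-0.008476832013748896 0.10090218352583324
[ 0.5445 -0.0443  0.0817] rel nozzle -0.0077 -0.0146 0.64
surf [ 0.552 -0.03   0.052]
[ 0.5497 -0.0426  0.081 ] rel nozzle -0.0023 -0.0139 0.73
surf [ 0.554 -0.046  0.035]
```

The cup is upright again at nozzle-relative (-5,-14) mm. Its right 8 mm can be gripped from the right side with the body clear of the spout, so I go over and turn 90°.

```bash
python3 - <<'E'
from h import *
go(.5532,-.0756,.29,11)
E
```

```text
row [  0.31  14.65 -27.07] turn -90.0 pos [0.5222 0.0676 0.0193] q6 73.5 w 0.0854 t 29.9
```

>>> move_arm(series="0 -1 -6 0 1;0 -1 -12 0 1;0 -1 -18 0 1;0 -1 -24 0 1;0 2 -27 -10 1;0.3 8 -27 -20 1;0.3 13 -27 -30 1;0.3 17.7 -27 -40 1")

```text
time_s: 30.9
position: [0.5589, -0.1074, 0.2892]
tool_rot: [[0.625, 0.781, -0.0], [0.781, -0.625, 0.0], [-0.0, -0.0, -1.0]]
ft_force: [0.3, 0.2, -0.2]
grip_width: 0.0851
gripper_force: 0.0
```

>>> move_arm(series="0 0 0 -10 1;0 0 0 -20 1;0 0 0 -30 1;0 0 0 -40 1;0 0 0 -50 1;0 0 0 -50 1")

```text
time_s: 31.65
position: [0.5588, -0.1056, 0.2892]
tool_rot: [[-0.189, 0.982, -0.0], [0.982, 0.189, 0.0], [0.0, -0.0, -1.0]]
ft_force: [-0.4, -0.4, 0.7]
grip_width: 0.0851
gripper_force: 0.0
```

```bash
python3 - <<'E'
from h import *
N=np.array([.5493,-.0285]);a=np.array([.9816,.1908]);b=np.array([-a[1],a[0]])
S=optics.get_image("scene");T=optics.get_image("top")
for c in("scene","top"):
   for r in spotter.mark_of("rinse_cup",c)[:1]:
    p=np.array(r["point"]);print(p.round(4),"rel nozzle",((p[:2]-N)@a).round(4),((p[:2]-N)@b).round(4),r["score"])
s=observe();d=s["position"][:2]-N;print(d@a,d@b);R=s["tool_rot"];print(R.round(2).tolist())
go(.5532,-.0756,.036,11)
hsv=cv2.cvtColor(T["pixels"],cv2.COLOR_BGR2HSV)
bl=cv2.inRange(hsv,(105,120,40),(130,255,255));bl[:, :335]=0;bl[:,385:]=0;bl[:205]=0;bl[265:]=0
if bl.any(): print("blue",bl.sum()//255,rect(T,bl,.079))
E
```

```text
[ 0.5432 -0.0381  0.0822] rel nozzle -0.0078 -0.0083 0.7
[ 0.5511 -0.0424  0.0796] rel nozzle -0.0009 -0.014 0.48
-0.005253337121863378 -0.07733823739831287
[[-0.19, 0.98, -0.0], [0.98, 0.19, 0.0], [0.0, -0.0, -1.0]]
row [ 3.04  0.   25.33] turn -0.1 pos [ 0.5589 -0.1054  0.2893] q6 -33.5 w 0.0854 t 31.85
blue 57 ((540.1348266601562, -23.649213790893555), (17.049161911010742, 35.013450622558594), 63.978553771972656)
```

>>> move_arm(series="0 0 6 0 1;0 0 12 0 1;0 0 18 0 1;0 0 24 0 1;0 0 25.3 0 1;1.5 0 25.3 0 1;2.5 0 25.3 0 1;3 0 25.3 0 1")

```text
time_s: 32.85
position: [0.5538, -0.0751, 0.0382]
tool_rot: [[-0.192, 0.981, 0.003], [0.981, 0.192, -0.001], [-0.002, 0.003, -1.0]]
ft_force: [0.2, 0.6, -0.9]
grip_width: 0.0855
gripper_force: 0.0
```

>>> move_arm(series="0.2 0 0 0 1;0.4 0 0 0 1;0.4 0 0 0 -1;0.4 0 0 0 -1;0.4 0 0 0 -1;0.4 0 0 0 -1")

```text
time_s: 33.6
position: [0.5525, -0.0723, 0.0365]
tool_rot: [[-0.191, 0.982, 0.0], [0.982, 0.191, -0.0], [-0.0, 0.0, -1.0]]
ft_force: [-0.4, -0.8, 3.9]
grip_width: 0.0531
gripper_force: 42.1
```

```bash
python3 - <<'E'
from h import *
N=np.array([.5493,-.0285]);a=np.array([.9816,.1908]);b=np.array([-a[1],a[0]])
s=observe();d=s["position"][:2]-N;print(d@a,d@b,s["grip_width"],s["gripper_force"],s["ft_force"])
S=optics.get_image("scene")
for r in spotter.mark_of("rinse_cup","scene")[:1]:
    p=np.array(r["point"]);print(p.round(4),"rel nozzle",((p[:2]-N)@a).round(4),((p[:2]-N)@b).round(4),r["score"])
E
```

```text
-0.0051799960148129175 -0.043586918549244805 0.05310256459016803 42.057602405548096 [-0.352641   -0.79742583  3.92434151]
[ 0.5426 -0.043   0.0798] rel nozzle -0.0093 -0.013 0.71
```

>>> move_arm(series="0 0 -0.2 0 -1;-0.5 0 -0.4 0 -1;-1.2 0 -0.4 0 -1;-2 0 -0.4 0 -1;-3 0 -0.5 0 -1;-4 0 -0.6 0 -1;-5 0 -1.5 0 -1;-5 0 -2.5 0 -1", force=60)

```text
time_s: 34.7
position: [0.5622, -0.1219, 0.0621]
tool_rot: [[-0.19, 0.982, 0.0], [0.982, 0.19, -0.0], [-0.0, 0.0, -1.0]]
ft_force: [-0.1, -0.0, -0.3]
grip_width: 0.0525
gripper_force: 62.9
```

```bash
python3 - <<'E'
from h import *
s=observe();print(s["grip_width"],s["gripper_force"],s["ft_force"])
S=optics.get_image("scene");T=optics.get_image("top")
for c in("scene","top"):
  for r in spotter.mark_of("rinse_cup",c)[:1]:
    p=np.array(r["point"]);print(p.round(4),(s["tool_rot"].T@(p-s["position"])).round(4),r["score"])
go(.4513,-.2597,.07);go(.4513,-.2597,.038)
E
```

```text
0.052533502571499954 62.87869334220886 [-0.10982591 -0.048753   -0.31649124]
[ 0.5504 -0.0913  0.105 ] [ 0.0323 -0.0057 -0.0429] 0.8
[0.3645 0.3082 0.0036] [ 0.4599 -0.1122  0.0583] 0.17
row [-11.51 -13.52  -0.84] turn 0 pos [ 0.562  -0.1208  0.0617] q6 -35.0 w 0.0528 t 34.9
row [-11.51 -13.53   2.36] turn 0 pos [ 0.562  -0.1208  0.0617] q6 -35.0 w 0.0528 t 34.9
```

>>> move_arm(series="-3 -3.4 -0.9 0 -1;-6 -6.8 -0.9 0 -1;-9 -10.2 -0.9 0 -1;-11.5 -13.5 -0.9 0 -1;-11.5 -13.5 -0.9 0 -1;-11.5 -13.5 1 0 -1;-11.5 -13.5 2.2 0 -1;-11.5 -13.5 2.4 0 -1")

```text
time_s: 35.9
position: [0.4515, -0.2589, 0.0366]
tool_rot: [[-0.192, 0.981, -0.001], [0.981, 0.192, 0.001], [0.002, -0.001, -1.0]]
ft_force: [-2.3, 1.5, 4.8]
grip_width: 0.0528
gripper_force: 63.4
```

>>> move_arm(series="0 0 0 0 -1;0 0 0 0 1;0 0 0 0 1;0 0 0 0 1;-3 0 0 0 1;-5 0 -4 0 1;-5 0 -10 0 1;-5 0 -16 0 1")

```text
time_s: 36.9
position: [0.4608, -0.3089, 0.1991]
tool_rot: [[-0.191, 0.982, -0.0], [0.982, 0.191, 0.0], [0.0, -0.0, -1.0]]
ft_force: [-0.2, -1.0, -1.3]
grip_width: 0.0855
gripper_force: 0.0
```

```bash
python3 - <<'E'
from h import *
s=observe();print(s["q"].round(1))
M=np.array([.459,-.290]);ux=np.array([.995,-.101]);uy=np.array([.101,.995])
S=optics.get_image("scene");T=optics.get_image("top")
for c in("scene","top"):
  for t in("rinse_cup","cup_a","pump_top"):
   for r in spotter.mark_of(t,c)[:5]:
    p=np.array(r["point"]);print(t,p.round(4),((p[:2]-M)@ux).round(3),((p[:2]-M)@uy).round(3),round(r["score"],2))
go(.5546,.2074,.2,90)
E
```

```text
[-46.1  23.7  76.8   0.   79.5 -57.1]
rinse_cup [ 0.4455 -0.229   0.0804] -0.02 0.059 0.8
rinse_cup [ 0.6629 -0.0051  0.2319] 0.174 0.304 0.46
cup_a [ 0.6796  0.3851 -0.0075] 0.151 0.694 0.94
cup_a [ 0.2594  0.3695 -0.0015] -0.265 0.636 0.79
cup_a [0.5528 0.2036 0.0041] 0.043 0.501 0.77
cup_a [0.5521 0.5082 0.0029] 0.012 0.804 0.76
pump_top [ 0.665  -0.0015  0.2274] 0.176 0.308 0.77
pump_top [ 0.6863 -0.3517  0.0035] 0.232 -0.038 0.41
rinse_cup [ 0.4492 -0.2302  0.0792] -0.016 0.059 0.84
cup_a [0.5495 0.5053 0.0006] 0.01 0.8 0.67
cup_a [0.5539 0.2111 0.005 ] 0.044 0.508 0.64
cup_a [0.6812 0.3818 0.0045] 0.153 0.691 0.6
cup_a [ 2.551e-01  3.704e-01 -2.000e-04] -0.27 0.637 0.55
pump_top [ 0.6616 -0.0071  0.2327] 0.173 0.302 0.64
pump_top [0.3663 0.3076 0.0067] -0.153 0.585 0.19
row [48.84 19.09 -0.32] turn -79.0 pos [ 0.4607 -0.3085  0.1959] q6 -57.1 w 0.0856 t 37.3
```

>>> move_arm(series="5 0 -2 10 1;10 0 -2 20 1;15 0 -2 30 1;20 0 -2 40 1;25 0 -2 50 1;30 0 -2 60 1;33 2 -2 70 1;36 5 -2 80 1")

```text
time_s: 38.3
position: [0.441, 0.0554, 0.2168]
tool_rot: [[0.935, 0.354, -0.001], [0.354, -0.935, 0.0], [-0.001, -0.0, -1.0]]
ft_force: [0.2, -0.3, 0.1]
grip_width: 0.0854
gripper_force: 0.0
```

```bash
python3 - <<'E'
from h import *
go(.5537,.2074,.2,90)
E
```

```text
row [ 15.92 -10.23   1.67] turn 20.7 pos [0.441  0.0554 0.2168] q6 61.1 w 0.0854 t 38.3
```

>>> move_arm(series="5 -3 1.7 10 1;10 -6.5 1.7 20 1;15.9 -10.2 1.7 20.7 1;15.9 -10.2 1.7 20.7 1;15.9 -10.2 7.5 20.7 1;15.9 -10.2 13 20.7 1;15.9 -10.2 19 20.7 1;15.9 -10.2 19 20.7 1")

```text
time_s: 39.3
position: [0.5502, 0.2053, 0.0236]
tool_rot: [[1.0, 0.005, -0.01], [0.005, -1.0, -0.002], [-0.01, 0.002, -1.0]]
ft_force: [-0.2, -1.0, -0.1]
grip_width: 0.0855
gripper_force: 0.0
```

>>> move_arm(series="0 0 0 0 -1;0 0 0 0 -1;0 0 0 0 -1;0 0 0 0 -1;0 0 -6 0 -1;0 0 -12 0 -1;0 0 -17 0 -1;0 0 -17 0 -1")

```text
time_s: 40.3
position: [0.5544, 0.2067, 0.203]
tool_rot: [[1.0, 0.006, 0.01], [0.006, -1.0, 0.002], [0.01, -0.002, -1.0]]
ft_force: [0.7, -0.5, -1.8]
grip_width: 0.0536
gripper_force: 63.3
```

```bash
python3 - <<'E'
from h import *
s=observe();print(s["gripper_force"],s["ft_force"])
go(.36,-.01,.2,84.2)
go(.216,-.2855,.19,84.2)
E
```

```text
63.26732039451599 [ 0.70359284 -0.46003058 -1.83991962]
row [-19.57  21.55   0.06] turn 6.1 pos [0.5544 0.2067 0.203 ] q6 98.6 w 0.0536 t 40.3
row [-34.15  49.01   0.87] turn 6.1 pos [0.5544 0.2067 0.203 ] q6 98.6 w 0.0536 t 40.3
```

>>> move_arm(series="-5 5.5 0 0 -1;-10 11 0 0 -1;-15 16.5 0 0 -1;-19.6 21.6 0 6.1 -1;-23 28 0 6.1 -1;-26 34 0.9 6.1 -1;-30 41 0.9 6.1 -1;-34.1 48.8 0.9 6.1 -1")

```text
time_s: 41.3
position: [0.2602, -0.1973, 0.1898]
tool_rot: [[0.995, -0.1, 0.001], [-0.1, -0.995, -0.001], [0.001, 0.0, -1.0]]
ft_force: [1.3, -0.4, -0.0]
grip_width: 0.0534
gripper_force: 63.4
```

```bash
python3 - <<'E'
from h import *
s=observe();print(s["gripper_force"],s["ft_force"])
go(.2167,-.2832,.0255,84.8)
E
```

```text
63.40798258781433 [ 1.31223925 -0.42134408 -0.03927759]
row [-3.48  8.97 16.43] turn -0.6 pos [ 0.2602 -0.1973  0.1898] q6 37.5 w 0.0534 t 41.3
```

>>> move_arm(series="-2 5 0 0 -1;-3.5 9 0 0 -1;-3.5 9 4 0 -1;-3.5 9 9 0 -1;-3.5 9 13 0 -1;-3.5 9 15.5 0 -1;-3.5 9 16.5 0 -1;-3.5 9 16.5 0 -1")

```text
time_s: 42.3
position: [0.2179, -0.2821, 0.025]
tool_rot: [[0.995, -0.1, -0.0], [-0.1, -0.995, -0.0], [-0.0, 0.0, -1.0]]
ft_force: [0.2, -0.1, 0.5]
grip_width: 0.0532
gripper_force: 62.7
```

>>> move_arm(series="0 0 0 0 1;0 0 0 0 1;0 0 0 0 1;0 0 -5 0 1;0 0 -9 0 1")

```text
time_s: 42.92
position: [0.2179, -0.2822, 0.1161]
tool_rot: [[0.995, -0.1, -0.0], [-0.1, -0.995, 0.0], [-0.0, -0.0, -1.0]]
ft_force: [0.7, -0.5, -0.4]
grip_width: 0.0853
gripper_force: 0.0
```

```bash
python3 - <<'E'
from h import *
s=observe();go(.2167,-.2832,.0255,84.8)
S=optics.get_image("scene")
for r in spotter.mark_of("cup_a","scene")[:5]: print(np.round(r["point"],3),round(r["score"],2))
E
```

```text
row [-0.11  0.12  9.06] turn -0.6 pos [ 0.2179 -0.2822  0.1161] q6 24.2 w 0.0853 t 42.925
[ 0.68   0.381 -0.004] 0.98
[0.259 0.368 0.002] 0.95
[ 0.555  0.508 -0.   ] 0.87
[ 0.218 -0.285 -0.004] 0.62
```

Orange stands mouth-down at the flip spot, (0.218,-0.285). I repeat the same topple.

>>> move_arm(series="-5.4 0 0 0 -1;-5.4 0 0 0 -1;-5.4 0 0 0 -1;-5.4 0 0 0 -1;-5.4 0 3 0 -1;-5.4 0 5.7 0 -1;-5.4 0 5.7 0 -1")

```text
time_s: 43.9
position: [0.1646, -0.276, 0.0568]
tool_rot: [[0.995, -0.099, -0.001], [-0.099, -0.995, 0.004], [-0.001, -0.004, -1.0]]
ft_force: [-0.4, 0.6, 0.3]
grip_width: 0.0
gripper_force: 0.0
```

>>> move_arm(series="1.5 0 0 0 -1;2.1 0 0 0 -1;2.7 0 0 0 -1;3.3 0 0 0 -1;3.9 0 0 0 -1;4.5 0 0 0 -1;5.1 0 0 0 -1;5.7 0 0 0 -1")

```text
time_s: 44.9
position: [0.2207, -0.2835, 0.0598]
tool_rot: [[0.995, -0.099, -0.001], [-0.099, -0.995, -0.003], [-0.001, 0.003, -1.0]]
ft_force: [-16.5, 7.9, 69.0]
grip_width: 0.0001
gripper_force: 29.7
```

>>> move_arm(series="0.6 0 0 0 -1;1.1 0 0 0 -1;1.1 0 0 0 -1;1.1 0 0 0 -1;-5 0 0 0 -1;-6.8 0 0 0 -1;-6.8 0 0 0 -1")

```text
time_s: 45.78
position: [0.1528, -0.2759, 0.0578]
tool_rot: [[0.995, -0.103, 0.0], [-0.103, -0.995, 0.0], [0.0, -0.0, -1.0]]
ft_force: [0.2, -0.1, 0.1]
grip_width: 0.0003
gripper_force: 0.0
```

```bash
python3 - <<'E'
from h import *
s=observe();go(.2588,-.287,.0588,84.8)
M=np.array([.459,-.290]);ux=np.array([.995,-.101]);uy=np.array([.101,.995])
S=optics.get_image("scene")
for f in(spotter.mark_of,spotter.find_in):
  for r in f("cup_a","scene")[:5]:
    p=np.array(r["point"]);print(p.round(3),((p[:2]-M)@ux).round(3),((p[:2]-M)@uy).round(3),round(r["score"],2))
E
```

```text
row [10.66  0.02 -0.1 ] turn -0.7 pos [ 0.1528 -0.2759  0.0578] q6 13.0 w 0.0003 t 45.775
[ 0.682  0.382 -0.004] 0.154 0.691 0.96
[0.553 0.507 0.002] 0.013 0.803 0.96
[ 0.246 -0.288  0.028] -0.213 -0.019 0.88
[ 0.259  0.372 -0.002] -0.266 0.638 0.57
[0.567 0.511 0.067] 0.026 0.808 0.98
[ 0.296 -0.269  0.038] -0.164 0.004 0.81
[0.274 0.377 0.053] -0.252 0.645 0.65
```

Orange lies on its side, mouth plane at x about 0.246. Repeating the arc tip-up.

>>> move_arm(series="5 0 1.8 0 -1;7.5 0 1.8 0 -1;8.2 0 1.8 0 -1;8.8 0 1.6 0 -1;9.4 0 1.1 0 -1;10 0 0.6 0 -1;10.6 0 0 0 -1;10.6 0 0 0 -1")

```text
time_s: 46.92
position: [0.2591, -0.2868, 0.0582]
tool_rot: [[0.995, -0.1, 0.001], [-0.1, -0.995, -0.001], [0.001, 0.001, -1.0]]
ft_force: [-0.4, 0.9, 0.6]
grip_width: -0.0
gripper_force: 0.2
```

```bash
python3 - <<'E'
from h import *
s=observe();print(s["ft_force"]);go(.2588,-.287,.0588,84.8)
S=optics.get_image("scene")
for r in spotter.mark_of("cup_a","scene")[:5]: print(np.round(r["point"],3),round(r["score"],2))
E
```

```text
[-0.3524382   0.92783519  0.60879589]
row [-0.03  0.03 -0.06] turn -0.5 pos [ 0.2591 -0.2868  0.0582] q6 30.1 w -0.0 t 46.925
[0.553 0.508 0.001] 0.91
[ 0.258  0.369 -0.003] 0.87
[ 0.681  0.381 -0.004] 0.67
[ 0.26  -0.288  0.048] 0.66
[ 0.663 -0.009  0.004] 0.57
```

>>> move_arm(series="0.9 0 -0.3 0 -1;1.8 0 -0.6 0 -1;2.7 0 -0.9 0 -1;3.6 0 -1.2 0 -1;4.5 0 -1.4 0 -1;5.3 0 -1.6 0 -1;5.8 0 -2.4 0 -1;5.8 0 -6 0 -1")

```text
time_s: 48.02
position: [0.3163, -0.2916, 0.1175]
tool_rot: [[0.995, -0.1, -0.002], [-0.1, -0.995, 0.003], [-0.002, -0.003, -1.0]]
ft_force: [-0.7, 0.3, 0.1]
grip_width: -0.0003
gripper_force: 0.0
```

>>> move_arm(series="-2 0 -8 0 1;-2 0 -8 0 1;-2 0 -8 0 1")

```text
time_s: 48.4
position: [0.2967, -0.2906, 0.1991]
tool_rot: [[0.995, -0.101, 0.002], [-0.101, -0.995, -0.003], [0.002, 0.003, -1.0]]
ft_force: [-0.4, 0.5, -0.6]
grip_width: 0.0544
gripper_force: 0.0
```

```bash
python3 - <<'E'
from h import *
s=observe();print(s["ft_force"])
M=np.array([.459,-.290]);ux=np.array([.995,-.101]);uy=np.array([.101,.995])
for c in("scene","top"):
  optics.get_image(c)
  for t in("cup_a","rinse_cup"):
   for r in spotter.mark_of(t,c)[:5]:
    p=np.array(r["point"])
    if p[1]<0: print(t,c,p.round(3),((p[:2]-M)@ux).round(3),((p[:2]-M)@uy).round(3),round(r["score"],2))
go(.345,-.2955,.2,84.2)
E
```

```text
[-0.43451509  0.47000912 -0.61215598]
cup_a scene [ 0.345 -0.295  0.076] -0.112 -0.017 0.78
cup_a scene [ 0.441 -0.227  0.08 ] -0.024 0.061 0.16
rinse_cup scene [ 0.442 -0.232  0.081] -0.023 0.056 0.91
cup_a top [ 0.345 -0.296  0.078] -0.113 -0.017 0.55
rinse_cup top [ 0.449 -0.227  0.079] -0.016 0.062 0.88
row [ 4.88  0.06 -0.32] turn 0.0 pos [ 0.2965 -0.29    0.1968] q6 34.9 w 0.0855 t 48.7
```

>>> move_arm(series="4.9 0 0 0 1;4.9 0 6 0 1;4.9 0 12 0 1;4.9 0 16.2 0 1;4.9 0 16.2 0 1;4.9 0 16.2 0 -1;4.9 0 16.2 0 -1;4.9 0 16.2 0 -1", force=40)

```text
time_s: 49.7
position: [0.3459, -0.296, 0.0374]
tool_rot: [[0.995, -0.1, 0.002], [-0.1, -0.995, -0.003], [0.002, 0.003, -1.0]]
ft_force: [-0.8, 0.3, 9.4]
grip_width: 0.0535
gripper_force: 42.6
```

>>> move_arm(series="0 0 0 0 -1;0 0 -1.5 0 -1;2 1.2 -2 0 -1;5 2.8 -2 0 -1;8 4.3 -2 0 -1;8 4.3 -2 0 -1;8 4.3 -1 0 -1;8 4.3 0 0 -1")

```text
time_s: 50.7
position: [0.42, -0.3454, 0.0362]
tool_rot: [[0.995, -0.101, 0.0], [-0.101, -0.995, 0.0], [0.0, -0.0, -1.0]]
ft_force: [-6.3, 15.3, 66.8]
grip_width: 0.0534
gripper_force: 49.3
```

```bash
python3 - <<'E'
from h import *
s=observe();print(s["ft_force"],s["gripper_force"],s["grip_width"],s["position"])
optics.get_image("scene")
for r in spotter.mark_of("cup_a","scene")[:5]:
    p=np.array(r["point"])
    if p[1]<0: print(p.round(3),round(r["score"],2))
E
```

```text
[-6.34940195 15.28531237 66.79263689] 49.29271996021271 0.053404496796259214 [ 0.42000841 -0.34536994  0.03621542]
[ 0.416 -0.348  0.076] 0.57
[ 0.378 -0.009 -0.001] 0.28
```

>>> move_arm(series="0 0 -0.1 0 -1;0 0 -0.1 0 1;0 0 -0.1 0 1;0 0 -0.1 0 1;0 0 -6 0 1;0 0 -12 0 1;0 0 -18 0 1;0 0 -20 0 1")

```text
time_s: 51.8
position: [0.4211, -0.3466, 0.2396]
tool_rot: [[0.995, -0.1, 0.004], [-0.1, -0.995, -0.005], [0.004, 0.005, -1.0]]
ft_force: [0.4, -0.5, -0.7]
grip_width: 0.0852
gripper_force: 0.0
```

>>> move_arm(series="-6 6 -4 0 1;-12 6 -4 0 1;-12 6 -4 0 1")

```text
time_s: 52.18
position: [0.2928, -0.3941, 0.2764]
tool_rot: [[0.995, -0.103, 0.0], [-0.103, -0.995, -0.001], [0.0, 0.001, -1.0]]
ft_force: [0.7, 0.4, 0.3]
grip_width: 0.0854
gripper_force: 0.0
```

```bash
python3 - <<'E'
from h import *
M=np.array([.459,-.290]);ux=np.array([.995,-.101]);uy=np.array([.101,.995])
I={}
for c in("scene","top"):
  I[c]=optics.get_image(c)["pixels"]
  for t in("cup_a","rinse_cup","pump_top"):
   for r in spotter.mark_of(t,c)[:5]:
    p=np.array(r["point"]);print(t,c,p.round(3),((p[:2]-M)@ux).round(3),((p[:2]-M)@uy).round(3),round(r["score"],2))
cv2.imwrite("pics/end.png",np.hstack([cv2.resize(I["top"][180:320,310:510],None,fx=2,fy=2),cv2.resize(I["scene"][150:290,140:340],None,fx=2,fy=2)]))
print(observe()["position"],observe()["time_s"])
E
```

```text
cup_a scene [0.553 0.506 0.001] 0.013 0.801 0.74
cup_a scene [ 0.682  0.382 -0.005] 0.154 0.692 0.6
cup_a scene [ 0.417 -0.347  0.077] -0.036 -0.061 0.56
cup_a scene [ 0.259  0.368 -0.002] -0.266 0.635 0.55
rinse_cup scene [ 0.444 -0.23   0.08 ] -0.021 0.059 0.65
pump_top scene [ 0.665 -0.005  0.229] 0.176 0.304 0.82
cup_a top [ 0.254  0.37  -0.002] -0.27 0.636 0.89
cup_a top [0.548 0.507 0.004] 0.008 0.802 0.7
cup_a top [ 0.416 -0.345  0.078] -0.037 -0.059 0.67
cup_a top [ 0.456 -0.289  0.002] -0.003 0.001 0.55
rinse_cup top [ 0.45  -0.229  0.08 ] -0.015 0.06 0.69
pump_top top [ 0.661 -0.006  0.235] 0.172 0.303 0.64
[ 0.29595397 -0.393352    0.27537655] 52.575
```

View pics/end.png

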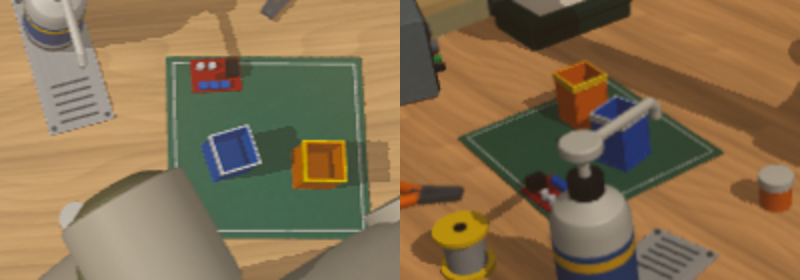

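Blue (px (232,150)) and orange (px (320,162)) both stand mouth-up, well inside the green mat. The pump is up and the other things are in place.

```bash
python3 -c "
from rig import order
print(order.close_job())"
```

```text
the job is handed in; nothing more can be done
None
```

The job is handed in after about 53 s of robot time: the blue cup was filled with one full pump stroke, and it and the single orange cup now stand mouth-up, well inside the green mat's edges, with the pump up and the pink look-alikes and other bench items left alone; no verdict was returned.

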